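# Blow-dry the washed brushes

### The job

Dry the washed brushes: push the handle end of every brush from the white tray through a brass eyelet of the drying station so that the brush lies in the fork in front of that eyelet, one brush to an eyelet, and let go. When all are in, squeeze the blow gun's red trigger lightly up to its pressure point and keep it there for a good second, squeeze on through the pressure point into the full second stage for a good three seconds, and let the trigger go. Then draw the brushes out again and lay them flat and side by side inside the white tray, without pushing the other things on the table about.

Things in the scene. Friction and masses are not known exactly. Their poses are not given: they have to be found in the camera images.
- brush_1: paint brush with a red handle and blue bristles, 12 x 235 mm, 13 mm high, about 20 g; may be absent. For contact it is a straight bar 12 x 226 mm of full section, so it does not roll. Origin: middle of its length, at its underside; y axis along the brush, the handle end at +y, the bristles at -y, z up
- brush_2: paint brush with a blue handle and pale bristles, 10 x 200 mm, 10 mm high, about 20 g; may be absent. For contact it is a straight bar 10 x 192 mm of full section, so it does not roll. Origin: middle of its length, at its underside; y axis along the brush, the handle end at +y, the bristles at -y, z up
- brush_4: paint brush with a black handle and orange bristles, 10 x 180 mm, 10 mm high, about 20 g; may be absent. For contact it is a straight bar 10 x 172 mm of full section, so it does not roll. Origin: middle of its length, at its underside; y axis along the brush, the handle end at +y, the bristles at -y, z up
- brush_1_end (a point): tip of the handle (the end without bristles) of brush_1, on the brush's axis, 113 mm from the brush's origin along its +y
- brush_2_end (a point): tip of the handle (the end without bristles) of brush_2, on the brush's axis, 96 mm from the brush's origin along its +y
- brush_4_end (a point): tip of the handle (the end without bristles) of brush_4, on the brush's axis, 86 mm from the brush's origin along its +y
- tray: fixed flat white tray, 190 x 280 mm (x, y), floor 4 mm thick, walls 4 mm thick and 12 mm high in all. The brushes start in it, side by side along its y, handle ends to -y. Origin: centre of its underside on the table; x and y axes along its sides
- station: fixed drying station: pale wooden board 320 x 215 x 12 mm; three brass eyelets in a row along its x, 70 mm apart, a steel fork before each; at its far side a blue pistol-shaped blow gun clamped on its side at 75 mm height, nozzle to -x across the bristles, handle to -y, red trigger on the handle's -x side. Origin on the table under the board; x away from the robot, y to the left, z up
- eye_0 (a point): centre of the hole of the nearest brass eyelet, 75 mm above the table; axes are the station's. All three eyelets: hole about 20 mm wide, its axis along the station's y; rim a 6 mm round wire, 34 mm across outside, on a thin post. The brush comes from +y and its handle end goes out at -y
- eye_1 (a point): centre of the hole of the middle brass eyelet, 75 mm above the table; axes are the station's. The fork of each eyelet stands 110 mm from it in +y: a flat-bottomed U, 20 mm wide inside, open at the top, prongs flared to 40 mm, tips 15 mm above the hole's axis; its bottom and the hole's bottom are 10 mm below the hole's axis
- eye_2 (a point): centre of the hole of the farthest brass eyelet, 75 mm above the table; axes are the station's. For each eyelet: fingers that hold a brush must go down and stay between eyelet and fork (they cannot pass the prongs), so a brush is best held about 75 mm from its handle tip; pushed through until the tip stands 30 to 60 mm out, it lies steady in eyelet and fork
- trigger_pad (a point): point on the front (-x) face of the red trigger where a finger presses, 75 mm above the table; trigger 18 mm high (z), 64 mm long (y), hinged about a vertical axis 50 mm from this point in +y. It moves with the trigger towards the handle (+x): 8 mm in the first stage, 6 mm more in the second. 46 mm are free in front of it at rest
- handle_back (a point): fixed point on the back (+x) face of the gun's blue handle (24 x 24 mm section), straight behind trigger_pad, 75 mm above the table. Trigger front to handle back: 52 mm at rest, 44 mm at the pressure point, 38 mm fully squeezed. Both can be pinched from above by fingers that close along the station's x; all is free behind the handle
- trigger (a joint): first stage of the trigger, 0 at rest to 0.16 rad at the pressure point; springs back. At trigger_pad it takes 3 N to start and 6 N to reach the end of the stage
- trigger_second (a joint): second stage of the trigger, 0 at rest to 0.12 rad fully squeezed; it adds to the first stage and starts only when that is at its end: 12 N at trigger_pad to break through the pressure point, 17 N at the end; springs back
- stapler: bystander, red and grey desk stapler, 34 x 136 x 48 mm; origin at the centre of its underside. Not to be pushed about
- blue_tape: bystander, roll of blue tape, 80 mm across, 19 mm high; origin at the centre of its underside. Not to be pushed about
- folding_rule: bystander, folded wooden rule, 18 x 140 x 16 mm; origin at the centre of its underside. Not to be pushed about
- eraser: bystander, blue and white eraser, 23 x 45 x 13 mm; origin at the centre of its underside. Not to be pushed about
- purple_tube: bystander, paint tube with a purple label, 30 x 107 x 20 mm; origin at the centre of its underside. Not to be pushed about

How it is judged:
By the outcome, as a careful person would: the job done as asked, in the order asked, and still so for the second after the job is handed in, with the robot touching nothing.
Of brush_1, brush_2, brush_4 only 2 to 3 are there at a start; the rules pass over those that are not, and their reading is None.
At some moment in a run one of brush_1, brush_2, brush_4 may be knocked a few centimetres aside while the robot is not near it.
Once in a run the grip may slacken for a moment while it holds something.
It also fails if it takes over 208 s, if anything falls off the work surface, if the arm or the gripper's body presses on something with over 40 N, if the wrist force passes 120 N, or if a joint passes its speed limit or range.

### The arm

A 6-joint arm with a two-finger parallel gripper is mounted at the origin on a cart in front of the work surface, level with it; the furniture and walls round the work are solid. World frame = base frame: x ahead of the robot, y to its left, z up, the work surface at z = 0. Lengths are in mm, angles in degrees, forces in N, time in s.
With the tool pointing down it reaches from about 300 to 850 mm from the base axis. Payload 4.2 kg.
Tool frame: the origin (TCP) lies on the centre line of the jaws, within the pads' length; the fingertips stand 11 mm ahead of it and the grasp point (between the pads) lies 8 mm behind it; z points along the fingers, y is the line along which they close (so a half turn about z gives the same grasp; the last joint's range is limited). The gripper opens to 91 mm and grips with 3 to 60 N. Pads are 32 mm wide; open, the fingers measure 118 mm over their backs; the gripper's body (76 mm by 178 mm) begins 60 mm behind the grasp point.
Start: joints at [-68.067, 18.312, 89.639, -0, 72.044, -1.146], TCP at [225.402, -528.995, 224.976] pointing down, gripper open.
Joint ranges: [-177.97, 177.97], [-48.28, 115.42], [12.27, 149.76], [-77.06, 257.06], [2.81, 150.46], [-146.56, 146.56]. Speed limits (degrees/s): [147.25, 147.25, 180, 180, 180, 180].

### API

Orientations are given as [roll, pitch, yaw] about the fixed x, y, z axes, in that order (R = Rz(yaw) Ry(pitch) Rx(roll)).
In Python, from workcell import env, grab_frame, camera_model, models gives the robot as it stands.
- The arm moves only by the shell command python3 -m crank 'ROWS' [FORCE]. ROWS is text: rows parted by semicolons, each of 7 numbers parted by spaces: the closure, from -1 (fully open) to 1 (shut), so that 0 is half open, then the shift along the tool's x, y, z in mm, then the turn, a rotation vector about the tool's x, y, z in degrees. A call has 1 to 10 rows; each row shifts and turns the commanded pose from where the row before left it, along the tool's axes as they then stand; what a row does not reach is not made up. A row lasts 1/8 s, in which the tool goes at most 62.5 mm and 10.7 degrees, less where a joint would pass 70% of its speed; a pose out of reach is approached as far as the arm can. A call is refused whole if a number of a shift passes 62.5 or a number of a turn 10.7, either way. A call with a gripper value outside its range is refused whole. The fingers move at their own pace and stop on an object; FORCE is the grip in N (left out, the last holds). Time passes only in rows, so rows that do not move let the fingers close. It gives the time, the measured TCP pose, the force, the opening and the grip force at its end, in the units of the state.
- env.state(): the state, without advancing time (a new reading comes with each control period).
- grab_frame(name): name is "scene" or "top" or "wrist"; returns the picture (384x512x3 uint8, blue, green, red); there is no depth.
- camera_model(name): a dict with "K" (3x3 intrinsics, pixels), "k1" (the pictures are not rectified: a ray, as slopes to the right and down, at radius r is drawn at 1 + k1 r^2 times it, then the intrinsics apply), "R" (3x3) and "t" (3): a world point X has camera coordinates R X + t; the wrist camera has in their place "mount" (4x4, takes a point from camera to tool coordinates, whose origin is the TCP and whose axes are the flange's). Camera axes: x right, y down, z forward; pixel columns grow to the right and rows downward; lengths in mm; the calibration is good to about 2 mm. A picture is of the moment at which its call begins: read the wrist's pose just before it. camera_model takes no time and is no camera call.
- env.job_done(): hands the job in; it is judged then, once.
Trained networks look in the newest picture that a camera, given by its name, has taken for a name from the list of things; names that differ only in an ending like _2 or _b are one class to them, and where a whole thing is asked for, a point or a joint stands for the part that bears it (a point fixed in the world has none). Each returns a list of dicts, best first, with "p" (0 to 1); they miss things now and then, are a little off and sometimes report something else, mostly with a low value. They report only what shows in the picture. A call takes as long as a camera call.
- models.search_frame(name, camera): "point" ([x, y, z] in mm, in world coordinates, good to about 4 mm: the middle of the surface that is visible of it).
The state is a dict: "time_s": time; "qpos": joint angles; "qvel": joint speeds; "effort": joint torques, N m; "ee_pos": TCP position; "ee_rot": TCP orientation; "force": force on the tool from outside, world axes, zero at the start; "torque": the same for the moment, N m; "gripper_width": finger opening in mm; "gripper_force": force on a finger pad.
Only numpy, scipy, OpenCV 4.12 (cv2) and the standard library are available. Lean on these libraries where they do the work, as an engineer would, in place of code of your own. Each camera call takes 0.05 s, during which the arm holds its last target. There are 200 camera calls.

## Working session

There is one attempt and no reset: what is moved stays moved. The work goes in short steps, Python scripts to look and compute and a shell command to move; the robot and the scene stay as the last step left them, time stands still between calls to the robot, and variables do not carry over. Pictures are saved under pics/ and viewed, at most 18 in all, crops included, and the job is handed in when it is done.

```bash
ls; mkdir -p pics
python3 - <<'E'
from workcell import env, grab_frame, camera_model, models
import cv2,numpy as np
s=env.state();print(s)
for n in("scene","top"):
    im=grab_frame(n);cv2.imwrite(f"pics/{n}0.png",im)
    m=camera_model(n);print(n,m)
    for t in ["brush_1","tray","station","eye_0","trigger_pad","trigger","handle_back","stapler","blue_tape","folding_rule","eraser","purple_tube","brush_1_end"]:
        try: print(t,[(np.round(d["point"]).tolist(),round(d["p"],2)) for d in models.search_frame(t,n)])
        except Exception as e: print(t,e)
print(camera_model("wrist"))
E
```

```text
pics
{'time_s': 0.0, 'qpos': array([-6.80696217e+01,  1.83522665e+01,  8.97075573e+01, -1.34126812e-03,
        7.20448106e+01, -1.14374628e+00]), 'qvel': array([-0.01661025,  0.00351244,  0.18942627,  0.03981241,  0.01548166,
        0.06821917]), 'effort': array([ 5.05025000e-04, -4.12458837e+01, -2.31973225e+01,  7.25919474e-02,
        4.55339835e-02, -1.12858261e-04]), 'ee_pos': array([ 225.18183018, -528.5281924 ,  224.10621014]), 'ee_rot': array([-1.79895361e+02, -8.13650917e-04,  2.30745385e+01]), 'force': array([-0.53876689, -0.20065456,  0.80598331]), 'torque': array([-0.00754619,  0.00611308, -0.00071883]), 'gripper_force': 0.0, 'gripper_width': 91.52572173429961}
scene {'K': array([[473.69090884,   0.        , 259.18626067],
       [  0.        , 473.69090884, 184.41364096],
       [  0.        ,   0.        ,   1.        ]]), 'k1': 0.03667391057087682, 'R': array([[-0.90845563, -0.41796041,  0.00417919],
       [-0.26289383,  0.56358116, -0.78311117],
       [ 0.32495415, -0.71252044, -0.62186769]]), 't': array([ 480.46621746,  227.46190729, 1225.28657255])}
brush_1 [([5
[... 1573 characters left out ...]
g_rule [([367.0, -8.0, 12.0], 0.87)]
eraser [([378.0, 118.0, 14.0], 0.51)]
purple_tube [([490.0, -383.0, 8.0], 0.74)]
brush_1_end [([697.0, -47.0, 83.0], 0.53)]
{'K': array([[300.31377972,   0.        , 254.36670451],
       [  0.        , 300.31377972, 188.47638051],
       [  0.        ,   0.        ,   1.        ]]), 'k1': -0.01667858015154098, 'mount': array([[-7.19939319e-04, -9.70828789e-01, -2.39772693e-01,
         6.58720745e+01],
       [ 9.99999333e-01, -9.15481229e-04,  7.04153138e-04,
         2.54203112e-01],
       [-9.03119538e-04, -2.39772026e-01,  9.70828800e-01,
        -1.59487705e+02],
       [ 0.00000000e+00,  0.00000000e+00,  0.00000000e+00,
         1.00000000e+00]])}
```

Run:
```python
import cv2
im=cv2.imread("pics/top0.png");cv2.imwrite("pics/top0b.png",cv2.resize(im,(800,600),interpolation=cv2.INTER_CUBIC))
im=cv2.imread("pics/scene0.png");cv2.imwrite("pics/scene0b.png",cv2.resize(im,(800,600),interpolation=cv2.INTER_CUBIC))
```

```text
(no output)
```

View pics/top0b.png

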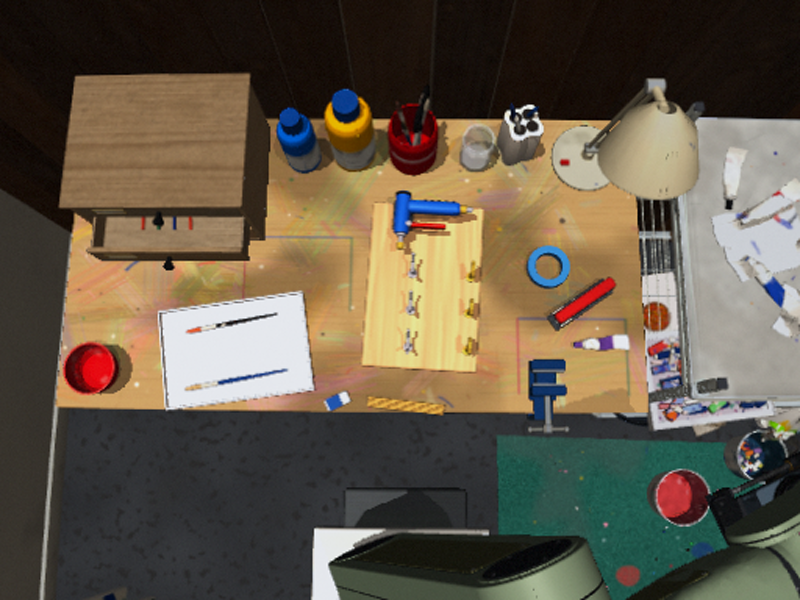

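View pics/scene0b.png

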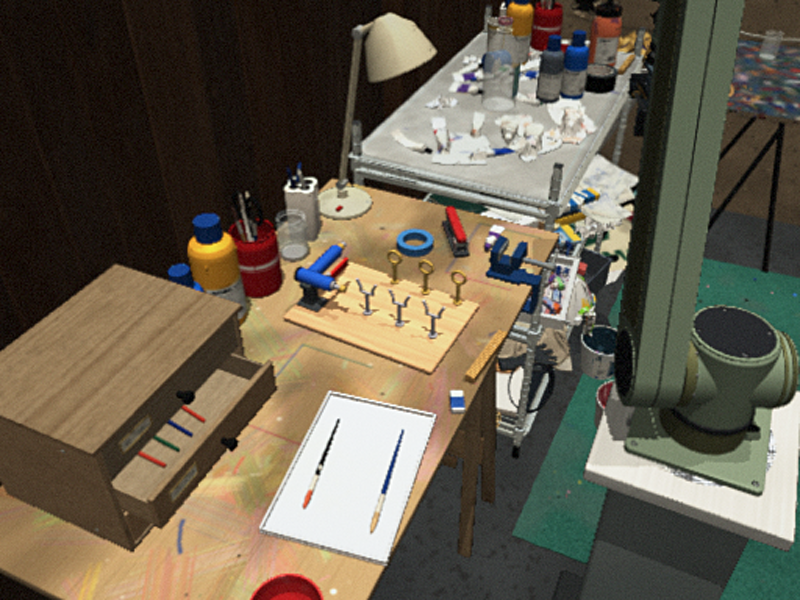

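The top picture shows two brushes in the tray. Black brush_4 runs from (190,330) to (277,315) and blue brush_2 from (190,388) to (287,371). The eyelets are at about (472,270/308/346), the forks at (410,268/305/342), and the trigger at (428,226). brush_1 is absent. Next is a survey with the wrist camera.

```bash
cat > h.py <<'E'
import numpy as np,cv2
from scipy.spatial.transform import Rotation as Ro
from workcell import env, grab_frame, camera_model, models
def snap(name,f=None):
    s=env.state(); im=grab_frame(name); m=camera_model(name)
    if name=="wrist":
        T=np.eye(4);T[:3,:3]=Ro.from_euler("xyz",s["ee_rot"],degrees=True).as_matrix();T[:3,3]=s["ee_pos"]
        W=T@m["mount"];R=W[:3,:3].T;t=-R@W[:3,3]
    else: R,t=m["R"],m["t"]
    if f: cv2.imwrite(f,im); np.savez(f+".npz",K=m["K"],k1=m["k1"],R=R,t=t)
    return im,dict(K=m["K"],k1=m["k1"],R=R,t=t)
def load(f): return cv2.imread(f),dict(np.load(f+".npz"))
def proj(m,X):
    c=np.atleast_2d(X)@m["R"].T+m["t"];u=c[:,:2]/c[:,2:];u=u*(1+m["k1"]*(u**2).sum(1,keepdims=True))
    return u*m["K"][0,0]+m["K"][:2,2]
def px(m,p,z):
    d=(np.array(p,float)-m["K"][:2,2])/m["K"][0,0];u=d.copy()
    for _ in range(8): u=d/(1+m["k1"]*(u@u))
    r=m["R"].T@np.r_[u,1];o=-m["R"].T@m["t"];return o+r*(z-o[2])/r[2]
def st():
    s=env.state();print(round(s["time_s"],2),np.round(s["ee_pos"],1),np.round(s["ee_rot"],1),np.round(s["force"],1),round(s["gripper_width"],1),round(s["gripper_force"],1))
E
python3 -m crank '-1 0 0 0 0 0 -9.6;-1 0 0 0 0 0 -9.6;-1 0 0 0 0 0 -9.6;-1 0 0 0 0 0 -9.6;-1 0 0 0 0 0 -9.6;-1 0 0 0 0 0 -9.6;-1 0 0 0 0 0 -9.3'
python3 -m crank '-1 50 34 0 0 0 0;-1 50 34 0 0 0 0;-1 50 34 0 0 0 0;-1 50 34 0 0 0 0;-1 50 34 0 0 0 0;-1 50 34 0 0 0 0;-1 50 34 0 0 0 0;-1 50 34 0 0 0 0;-1 50 34 0 0 0 0;-1 40 34 0 0 0 0'
python3 -m crank '0 0 25 0 0 0 0;0 0 0 0 0 0 0'
python3 - <<'E'
from h import *
st(); im,m=snap("wrist","pics/w1.png"); cv2.imwrite("pics/w1b.png",cv2.resize(im,(800,600),interpolation=cv2.INTER_CUBIC))
E
```

```text
time_s: 2.28
ee_pos: [225.4, -529.0, 225.0]
ee_rot: [180.0, 0.0, 90.3]
force: [0.7, 0.4, 0.0]
gripper_width: 91.1
gripper_force: 0.0
time_s: 3.52
ee_pos: [566.5, -37.0, 225.2]
ee_rot: [180.0, 0.0, 90.0]
force: [0.2, -0.7, -0.3]
gripper_width: 90.8
gripper_force: 0.0
time_s: 3.78
ee_pos: [591.7, -38.5, 224.3]
ee_rot: [-180.0, 0.0, 90.1]
force: [-0.8, 0.0, -0.2]
gripper_width: 74.4
gripper_force: 0.0
3.77 [591.7 -38.5 224.3] [-180.     0.    90.1] [-0.8  0.  -0.2] 74.4 0.0
```

View pics/w1b.png

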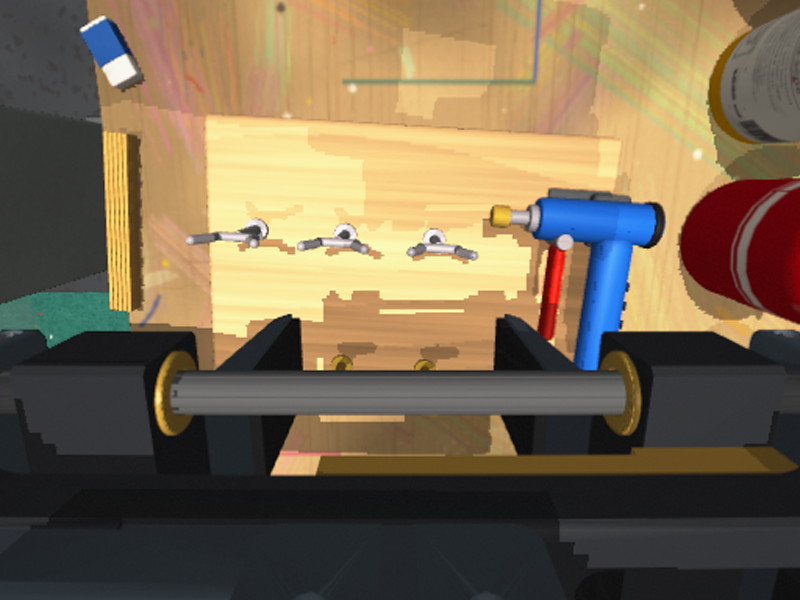

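The picture shows the forks at (228,237), (335,243) and (440,247), the trigger at (552,290) and the gun handle at (605,300). The gripper hides the eyelets, so I'll shift to -y.

```bash
python3 -m crank '0 -55 0 0 0 0 0;0 -55 0 0 0 0 0;0 0 0 0 0 0 0'
python3 - <<'E'
from h import *
st(); im,m=snap("wrist","pics/w2.png"); cv2.imwrite("pics/w2b.png",cv2.resize(im,(800,600),interpolation=cv2.INTER_CUBIC))
E
```

```text
time_s: 4.2
ee_pos: [589.0, -153.0, 225.0]
ee_rot: [-180.0, 0.1, 89.6]
force: [0.1, 0.0, 0.0]
gripper_width: 45.9
gripper_force: 0.0
4.2 [ 589. -153.  225.] [-1.80e+02  1.00e-01  8.96e+01] [0.1 0.  0. ] 45.9 0.0
```

View pics/w2b.png

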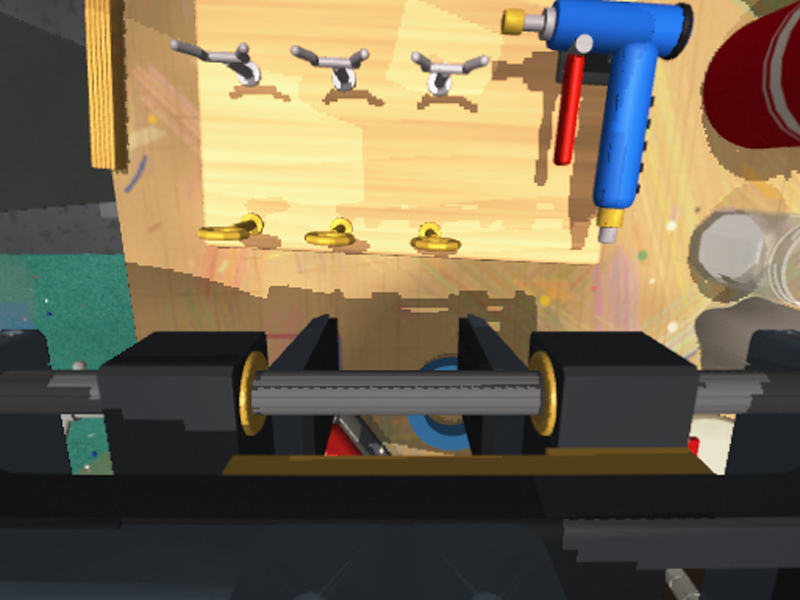

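The picture shows the rings at (220,233), (330,238) and (436,243). The fork tips are at (172,45)-(245,47), (293,50)-(366,53) and (415,57)-(486,60). The trigger runs from (575,55) to (564,163), and the handle is at x 597-645 around row 130.

```bash
python3 - <<'E'
from h import *
im,m=load("pics/w2.png"); s=512/800
def p(a,z): 
    X=px(m,(a[0]*s,a[1]*s),z); return np.round(X,1)
for n,a,b,z in [("e0",(197,235),(243,231),75),("e1",(304,238),(357,236),75),("e2",(410,243),(462,244),75),("f0",(174,45),(245,48),90),("f1",(295,50),(366,54),90),("f2",(415,57),(486,61),90)]:
    A,B=p(a,z),p(b,z);print(n,A[:2],B[:2],(A+B)[:2]/2)
print("board bot",p((205,225),12),p((600,263),12),"left",p((196,10),12))
print("trig",p((571,50),84),p((555,163),84),p((572,163),84),"handle back",p((637,140),87),p((598,140),87),p((645,140),75))
E
python3 - <<'E'
from h import *
im,m=load("pics/w2.png")
c=im[15:165,100:430]; cv2.imwrite("pics/w2c.png",cv2.resize(c,None,fx=2.42,fy=2.42,interpolation=cv2.INTER_CUBIC))
E
```

```text
e0 [ 455.6 -122. ] [ 486.3 -119.6] [ 470.95 -120.8 ]
e1 [ 526.4 -124.5] [ 561.4 -123.5] [ 543.9 -124. ]
e2 [ 596.3 -128.4] [ 630.8 -129.2] [ 613.55 -128.8 ]
f0 [460.2 -10.8] [501.2 -13. ] [480.7 -11.9]
f1 [529.9 -14.4] [570.7 -16.9] [550.3  -15.65]
f2 [598.9 -18.7] [640. -21.] [619.45 -19.85]
board bot [ 435.7 -121.4   12. ] [ 751.2 -154.    12. ] left [444.7  32.   12. ]
trig [690.8 -13.8  84. ] [685.8 -78.   84. ] [696.4 -78.1  84. ] handle back [733.9 -64.8  87. ] [710.1 -64.7  87. ] [744.9 -63.9  75. ]
```

View pics/w2c.png

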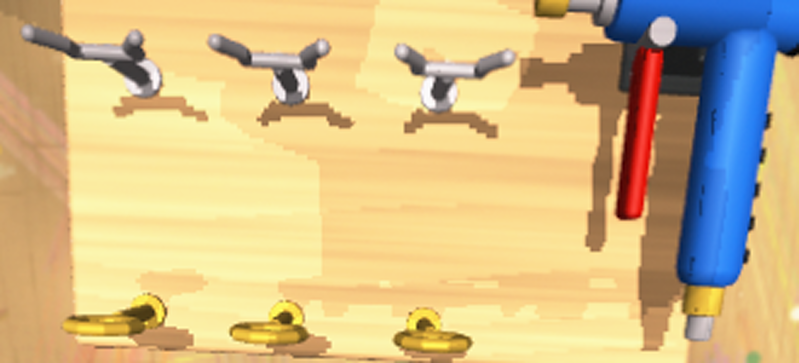

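```bash
python3 -m crank '0 55 -17 0 0 0 0;0 55 -17 0 0 0 0;0 55 -17 0 0 0 0;0 55 -17 0 0 0 0;0 55 -17 0 0 0 0;0 55 -17 0 0 0 0;0 53 -17 0 0 0 0;0 0 0 0 0 0 0'
python3 - <<'E'
from h import *
st(); im,m=snap("wrist","pics/w3.png"); cv2.imwrite("pics/w3b.png",cv2.resize(im,(800,600),interpolation=cv2.INTER_CUBIC))
for n in ("brush_2","brush_4","tray"): print(n,[(np.round(d["point"]).tolist(),round(d["p"],2)) for d in models.search_frame(n,"wrist")])
im,m=load("pics/w2.png")
print("hinge",px(m,(100+663/2.42,15+30/2.42),88),"trig front",px(m,(100+617/2.42,15+215/2.42),84),px(m,(100+640/2.42,15+50/2.42),84))
E
```

```text
time_s: 5.25
ee_pos: [469.1, 237.3, 225.1]
ee_rot: [-180.0, -0.1, 90.3]
force: [-0.5, -0.6, -0.2]
gripper_width: 45.9
gripper_force: 0.0
5.25 [469.1 237.3 225.1] [-1.80e+02 -1.00e-01  9.03e+01] [-0.5 -0.6 -0.2] 45.9 0.0
brush_2 [([520.0, 343.0, 11.0], 0.85), ([412.0, 327.0, 10.0], 0.69)]
brush_4 [([520.0, 343.0, 11.0], 0.85), ([412.0, 327.0, 10.0], 0.69)]
tray [([519.0, 343.0, 10.0], 0.72), ([475.0, 320.0, 2.0], 0.7)]
hinge [696.88323297 -10.98783028  88.        ] trig front [685.57053368 -77.57974254  84.        ] [690.1330863 -16.9434281  84.       ]
```

View pics/w3b.png

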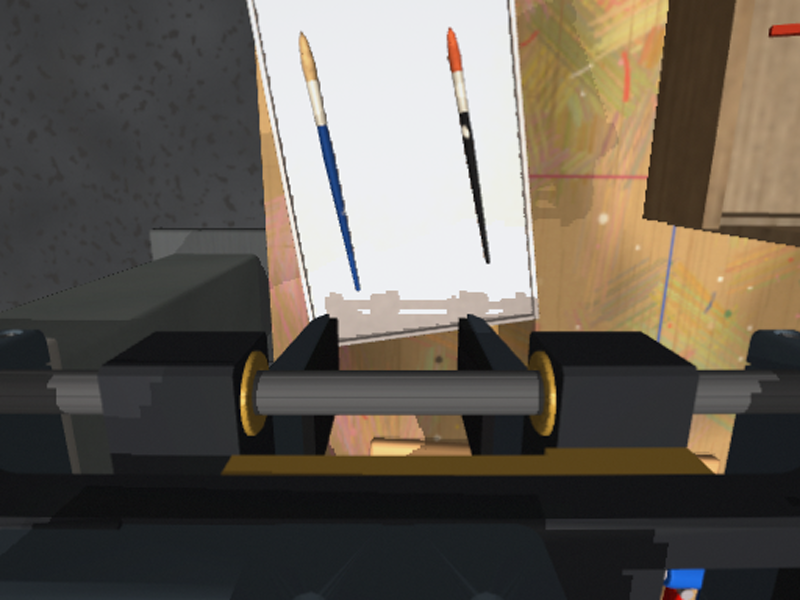

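The picture shows brush_2's tip at (359,290) and bristles at (302,32), and brush_4's tip at (488,263) and bristles at (450,28). The tray's front corners are at about (316,345) and (536,318).

Run:
```python
from h import *
im,m=load("pics/w3.png"); s=512/800
for n,a,b,L in [("b2",(359,290),(302,32),96),("b4",(488,263),(450,28),86)]:
    A=px(m,np.array(a)*s,9)[:2];B=px(m,np.array(b)*s,9)[:2];d=(A-B)/np.linalg.norm(A-B)
    print(n,"tip",A.round(1),"len",np.linalg.norm(A-B).round(1),"toolyaw",np.degrees(np.arctan2(*-d[::-1])).round(1),"grip75",(A-75*d).round(1),"centre",(A-L*d).round(1))
for z,a in [(12,(252,0)),(12,(313,318)),(12,(511,0)),(12,(536,318)),(12,(340,343)),(12,(536,317))]: print(a,px(m,np.array(a)*s,z).round(1))
im,m=load("pics/w1.png"); im2,m2=load("pics/w2.png")
for a,b in [((683,240),(703,80))]:
  for z in (0,50,100,120): print(z,px(m,np.array(a)*s,z).round(),px(m2,np.array(b)*s,z).round())
```

```text
b2 tip [436.4 214.6] len 196.8 toolyaw 101.4 grip75 [421.6 288.1] centre [417.5 308.7]
b4 tip [541.5 237.6] len 176.7 toolyaw 101.8 grip75 [526.1 311. ] centre [523.9 321.8]
(252, 0) [363.2 427.6  12. ]
(313, 318) [398.2 191.2  12. ]
(511, 0) [548.  428.3  12. ]
(536, 318) [583.1 192.2  12. ]
(340, 343) [420.1 169.4  12. ]
(536, 317) [583. 193.  12.]
0 [826. -21.   0.] [823. -15.   0.]
50 [795. -14.  50.] [792. -24.  50.]
100 [765.  -8. 100.] [762. -33. 100.]
120 [752.  -6. 120.] [750. -37. 120.]
```

```bash
python3 -m crank '0 37 28.5 0 0 0 0;0 37 28.5 0 0 0 0;0 0 0 0 0 0 -5.8;0 0 0 0 0 0 -5.8;0 0 0 50 0 0 0;0 0 0 50 0 0 0;0 0 0 50 0 0 0;0 0 0 30 0 0 0;0 0 0 0 0 0 0' 15
python3 - <<'E'
from h import *
st()
E
```

```text
time_s: 6.58
ee_pos: [527.6, 305.6, 42.6]
ee_rot: [-179.7, 0.1, 101.5]
force: [-1.0, 0.3, 0.0]
gripper_width: 45.5
gripper_force: 0.0
6.58 [527.6 305.6  42.6] [-1.797e+02  1.000e-01  1.015e+02] [-1.   0.3  0. ] 45.5 0.0
```

```bash
python3 -m crank '0 5 0 13 0 0 0;0 0 0 12 0 0 0;0 0 0 0 0 0 0;0 0 0 0 0 0 0' 15
python3 -m crank '1 0 0 0 0 0 0;1 0 0 0 0 0 0;1 0 0 0 0 0 0;1 0 0 0 0 0 0;1 0 0 0 0 0 0;1 0 0 0 0 0 0' 15
```

```text
time_s: 7.08
ee_pos: [528.0, 313.0, 20.4]
ee_rot: [180.0, -0.0, 101.6]
force: [-0.1, -0.4, 0.5]
gripper_width: 45.7
gripper_force: 0.0
time_s: 7.82
ee_pos: [527.7, 312.8, 20.0]
ee_rot: [180.0, 0.0, 101.6]
force: [-0.1, 1.0, 1.2]
gripper_width: 9.1
gripper_force: 15.0
```

```bash
python3 -m crank '0.6 0 0 0 0 0 0;0.6 0 0 0 0 0 0;0.6 0 0 3.5 0 0 0;0.6 0 0 0 0 0 0;1 0 0 0 0 0 0;1 0 0 0 0 0 0;1 0 0 0 0 0 0;1 0 0 0 0 0 0;1 0 0 0 0 0 0' 20
python3 -m crank '1 0 0 -40 0 0 0;1 0 0 -50 0 0 0;1 0 0 -50 0 0 0;1 0 0 0 0 0 0;1 0 0 0 0 0 0' 20
python3 - <<'E'
from h import *
im,m=snap("wrist","pics/w4.png"); st(); cv2.imwrite("pics/w4b.png",im)
E
```

```text
time_s: 8.95
ee_pos: [527.7, 312.8, 16.4]
ee_rot: [180.0, 0.0, 101.6]
force: [0.9, -0.4, -0.2]
gripper_width: 9.1
gripper_force: 20.0
time_s: 9.57
ee_pos: [527.1, 312.4, 155.8]
ee_rot: [-179.9, 0.0, 101.6]
force: [0.0, 0.5, -0.5]
gripper_width: 8.8
gripper_force: 20.0
9.62 [526.8 312.3 154.9] [-1.798e+02  1.000e-01  1.016e+02] [-0.2  0.5 -0.6] 8.7 20.0
```

View pics/w4b.png

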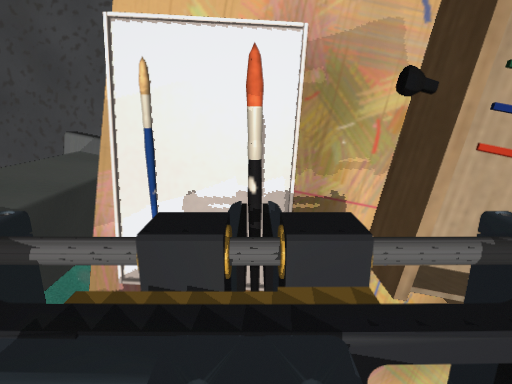

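The picture shows brush_4 held straight, with its bristle tip at (254,43) and in line with the tool axis. brush_2 is undisturbed.

```bash
python3 -m crank '1 -60 0 0 0 0 0;1 -60 0 0 0 0 0;1 0 0 0 0 0 7.5;1 0 0 0 0 0 7.6;1 -57.8 3 0 0 0 0;1 -57.8 3 0 0 0 0;1 -57.8 3 0 0 0 0;1 -57.8 3 0 0 0 0;1 0 0 0 0 0 0;1 0 0 0 0 0 0' 20
python3 - <<'E'
from h import *
im,m=snap("wrist","pics/w5.png"); st(); cv2.imwrite("pics/w5b.png",cv2.resize(im,(800,600)))
snap("scene","pics/s5.png");snap("top","pics/t5.png")
E
```

```text
time_s: 10.88
ee_pos: [548.8, -36.0, 155.1]
ee_rot: [-179.8, -0.0, 86.4]
force: [0.1, -0.3, 0.6]
gripper_width: 9.1
gripper_force: 20.0
10.93 [549.  -35.4 155.3] [-179.9   -0.    86.5] [-0.3  0.6 -0.7] 9.1 20.0
```

View pics/w5b.png

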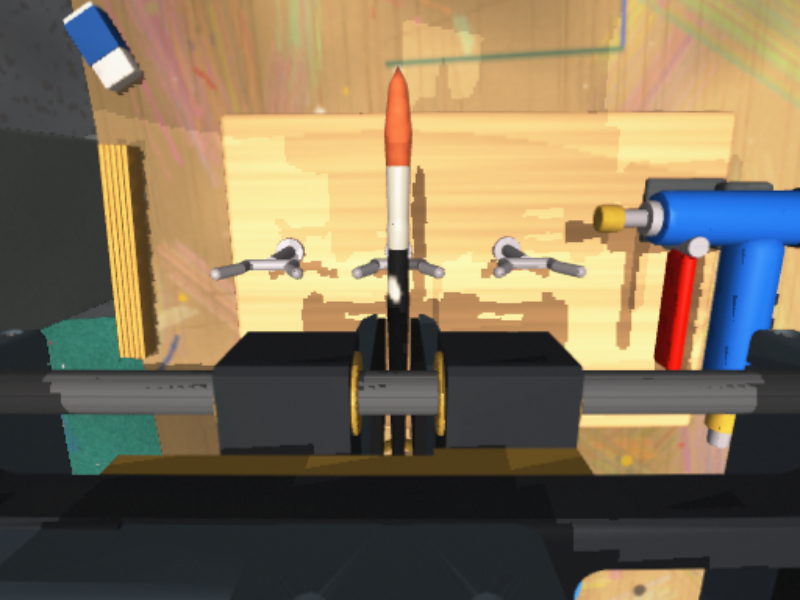

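The picture shows the fork's prong tips at (357,271) and (440,271) on either side of the brush axis at 398, so it is centred. The eyelet shows at about (398,447), in line.

```bash
python3 - <<'E'
from h import *
im,m=load("pics/w5.png");s=.64
for a in [(214,273),(300,271),(357,272),(440,272),(500,271),(583,273)]: print(px(m,np.array(a)*s,90).round(1))
print(px(m,np.array((398,68))*s,147.5).round(1))
E
python3 -m crank '1 0 0 30 0 0 0;1 0 0 20 0 0 0;1 0 0 12 0 0 0;1 0 0 10 0 0 0;1 0 0 0 0 0 0;1 0 0 0 0 0 0' 20
```

```text
[459.5  -8.9  90. ]
[501.7 -10.5  90. ]
[529.4 -12.8  90. ]
[569.8 -15.3  90. ]
[599.  -16.6  90. ]
[639.5 -20.1  90. ]
[554.4  65.5 147.5]
time_s: 11.78
ee_pos: [550.1, -36.3, 85.0]
ee_rot: [179.9, 0.0, 86.5]
force: [-0.2, -0.1, -0.1]
gripper_width: 9.0
gripper_force: 20.0
```

```bash
python3 -m crank '1 -8 0 3 0 0 0;1 -9 0 0 0 0 0;1 -9 0 0 0 0 0;1 0 0 0 0 0 0' 20
python3 -m crank '1 -10 0 0 0 0 0;1 -10 0 0 0 0 0;1 -10 0 0 0 0 0;1 0 0 0 0 0 0' 20
python3 - <<'E'
from h import *
snap("scene","pics/s6.png");im,m=snap("wrist","pics/w6.png");st()
im=cv2.imread("pics/s6.png")[130:260,160:330];cv2.imwrite("pics/s6b.png",cv2.resize(im,None,fx=4,fy=4,interpolation=cv2.INTER_CUBIC))
E
```

```text
time_s: 12.28
ee_pos: [548.0, -63.2, 81.5]
ee_rot: [180.0, 0.0, 86.4]
force: [-0.3, -0.1, -0.3]
gripper_width: 9.0
gripper_force: 20.0
time_s: 12.78
ee_pos: [546.1, -93.0, 81.4]
ee_rot: [180.0, 0.0, 86.4]
force: [0.1, -0.2, -0.7]
gripper_width: 9.4
gripper_force: 20.0
12.88 [546.1 -92.3  81.4] [-180.    -0.    86.5] [-0.7 -0.2 -0.1] 9.0 20.0
```

View pics/s6b.png

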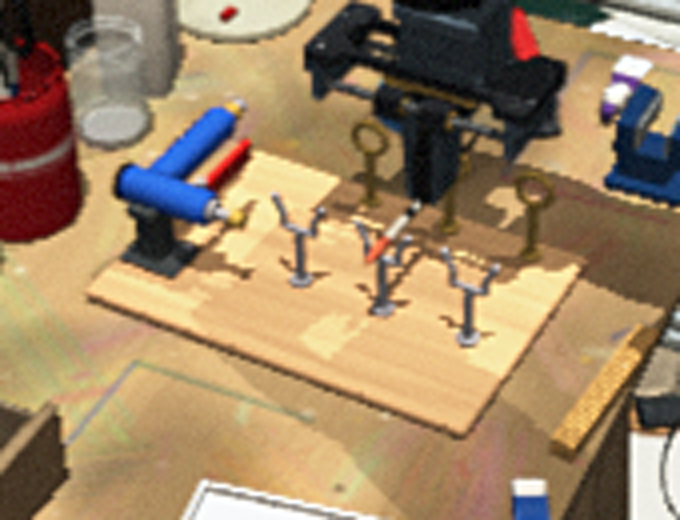

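The scene picture shows the brush lying in the middle fork and going through the middle eyelet. Lower it, let go, and go up.

```bash
python3 -m crank '1 0 0 4 0 0 0;1 0 0 0 0 0 0;0.35 0 0 0 0 0 0;0.35 0 0 0 0 0 0;0.35 0 0 0 0 0 0;0.35 0 0 -20 0 0 0;0.35 0 0 -50 0 0 0;0.35 0 0 -30 0 0 0;0.35 0 0 -20 0 0 0;0.35 0 0 0 0 0 0' 20
python3 -m crank '0 -50 0 0 0 0 0;0 -10 0 0 0 0 0;0 0 0 0 0 0 0;0 0 0 0 0 0 0'
python3 - <<'E'
from h import *
im,m=snap("wrist","pics/w7.png"); st();snap("top","pics/t7.png")
a=im;b=cv2.imread("pics/t7.png")[100:270,90:340]
o=np.zeros((600,800,3),np.uint8);o[:384,:512]=a;b=cv2.resize(b,(318,216));o[384:,:318]=b;cv2.imwrite("pics/c7.png",o)
print([(np.round(d["point"]).tolist(),round(d["p"],2)) for d in models.search_frame("brush_2","top")])
E
```

```text
time_s: 14.12
ee_pos: [547.0, -92.3, 199.0]
ee_rot: [179.8, 0.0, 86.5]
force: [-0.2, 0.3, 0.6]
gripper_width: 29.7
gripper_force: 0.0
time_s: 14.62
ee_pos: [542.2, -151.2, 196.9]
ee_rot: [-179.9, -0.0, 86.5]
force: [0.2, 0.7, 1.1]
gripper_width: 45.5
gripper_force: 0.0
14.68 [ 542.3 -151.1  197.1] [-180.    -0.    86.5] [-0.3  0.3  0.5] 45.8 0.0
[([615.0, -15.0, 9.0], 0.45), ([416.0, 320.0, 14.0], 0.44), ([546.0, -40.0, 69.0], 0.41)]
```

View pics/c7.png

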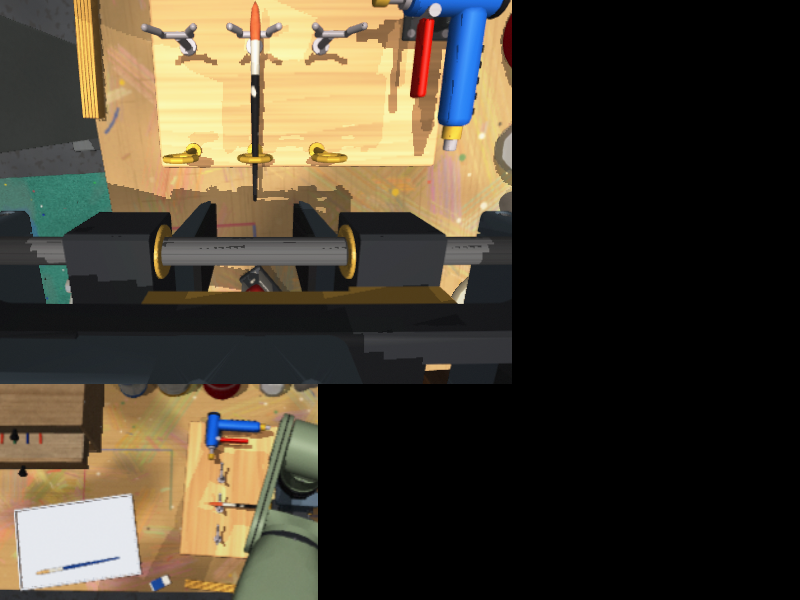

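brush_4 lies through the middle eyelet, tip at (254,200), and in its fork at (254,40). brush_2 is still in the tray. Going to look at it.

```bash
python3 -m crank '0 0 0 0 0 0 -7.4;0 0 0 0 0 0 -7.5;0 59.5 -3.6 0 0 0 0;0 59.5 -3.6 0 0 0 0;0 59.5 -3.6 0 0 0 0;0 59.5 -3.6 0 0 0 0;0 59.5 -3.6 0 0 0 0;0 59.5 -3.6 0 0 0 0;0 0 0 0 0 0 0;0 0 0 0 0 0 0'
cat > bl.py <<'E'
from h import *
import sys
def brush(im,m,lo,hi,mask=None,z=9,dump=None):
    hsv=cv2.cvtColor(im,cv2.COLOR_BGR2HSV);k=cv2.inRange(hsv,lo,hi)
    if mask: k[mask[1]:]=0
    n,l,s,c=cv2.connectedComponentsWithStats(k)
    for i in np.argsort(-s[1:,4])[:3]+1: print(s[i],c[i].round(1))
E
python3 - <<'E'
from h import *
im,m=snap("wrist","pics/w8.png"); st()
from bl import brush
brush(im,m,(100,100,40),(130,255,255),(0,205))
k=cv2.inRange(cv2.cvtColor(im,cv2.COLOR_BGR2HSV),(100,100,40),(130,255,255));k[205:]=0;k[:,:150]=0;k[:,400:]=0
P=cv2.findNonZero(k)[:,0]; W=np.array([px(m,q,9)[:2] for q in P])
c=W.mean(0);v=np.linalg.svd(W-c)[2][0];v*=np.sign(v[1]);t=(W-c)@v
tip=c+v*t.min();print("tip",tip,"blue len",np.ptp(t),"yaw",np.degrees(np.arctan2(v[1],v[0])),"grip75",tip+75*v)
print([(np.round(d["point"]).tolist(),round(d["p"],2)) for d in models.search_frame("brush_2","wrist")])
E
```

```text
time_s: 16.02
ee_pos: [450.6, 193.8, 197.4]
ee_rot: [-180.0, 0.0, 101.5]
force: [-0.2, -0.7, 1.1]
gripper_width: 45.7
gripper_force: 0.0
16.07 [450.9 193.1 197.4] [180.    0.  101.4] [ 0.8 -0.1 -0.2] 45.6 0.0
[242  29   8 124 646] [245.3  80.3]
[188 203   4   2   6] [189.8 203.7]
tip [438.73243136 147.63279486] blue len 197.5934928239367 yaw 97.83405549634631 grip75 [428.50959914 221.93281977]
[([417.0, 307.0, 9.0], 0.73)]
```

Run:
```python
from h import *
im,m=load("pics/w8.png")
k=cv2.inRange(cv2.cvtColor(im,cv2.COLOR_BGR2HSV),(100,100,40),(130,255,255));k[170:]=0;k[:,:200]=0;k[:,300:]=0
P=cv2.findNonZero(k)[:,0]; W=np.array([px(m,q,9)[:2] for q in P])
c=W.mean(0);v=np.linalg.svd(W-c)[2][0];v*=np.sign(v[1]);t=(W-c)@v
tip=c+v*t.min();print("tip",tip,"blue len",np.ptp(t),"yaw",np.degrees(np.arctan2(v[1],v[0])),"grip75",tip+75*v)
```

```text
tip [434.93615404 214.94132439] blue len 130.45298390306522 yaw 101.41562681444688 grip75 [420.09180218 288.45761659]
```

```bash
python3 -m crank '0.45 49.5 -5.4 0 0 0 0;0.45 49.4 -5.4 0 0 0 0;0.45 0 0 60 0 0 0;0.45 0 0 60 0 0 0;0.45 0 0 30 0 0 0;0.45 0 0 0 0 0 0;0.45 0 0 0 0 0 0' 20
python3 -m crank '0.45 0 0 15 0 0 0;0.45 0 0 14 0 0 0;0.45 0 0 0 0 0 0;0.45 0 0 0 0 0 0' 20
```

```text
time_s: 17.0
ee_pos: [422.2, 288.4, 48.7]
ee_rot: [179.9, -0.0, 101.3]
force: [-0.3, 0.3, 0.3]
gripper_width: 24.9
gripper_force: 0.0
time_s: 17.5
ee_pos: [420.8, 288.6, 18.4]
ee_rot: [180.0, 0.0, 101.4]
force: [0.5, -0.3, -0.4]
gripper_width: 25.1
gripper_force: 0.0
```

```bash
python3 -m crank '0.45 0 0 1.5 0 0 0;1 0 0 0 0 0 0;1 0 0 0 0 0 0;1 0 0 0 0 0 0;1 0 0 0 0 0 0;1 0 0 0 0 0 0;1 0 0 0 0 0 0' 20
python3 -m crank '1 0 0 -40 0 0 0;1 0 0 -50 0 0 0;1 0 0 -50 0 0 0;1 0 0 0 0 0 0;1 0 0 0 0 0 0' 20
```

```text
time_s: 18.38
ee_pos: [420.8, 288.6, 17.1]
ee_rot: [180.0, -0.0, 101.4]
force: [-0.8, -0.1, 2.8]
gripper_width: 9.7
gripper_force: 20.0
time_s: 19.0
ee_pos: [420.1, 288.0, 156.2]
ee_rot: [-179.9, 0.0, 101.4]
force: [-0.4, 0.2, 0.1]
gripper_width: 9.8
gripper_force: 20.0
```

```bash
python3 -m crank '1 -60 0 0 0 0 0;1 -60 0 0 0 0 0;1 0 0 0 0 0 7.4;1 0 0 0 0 0 7.5;1 -50.2 11.7 0 0 0 0;1 -50.2 11.7 0 0 0 0;1 -50.2 11.7 0 0 0 0;1 -50.2 11.7 0 0 0 0;1 0 0 0 0 0 0;1 0 0 0 0 0 0' 20
python3 - <<'E'
from h import *
im,m=snap("wrist","pics/w9.png"); st(); cv2.imwrite("pics/w9b.png",cv2.resize(im[:300],(800,469)))
E
```

```text
time_s: 20.25
ee_pos: [477.7, -32.1, 155.5]
ee_rot: [-179.8, -0.0, 86.4]
force: [0.1, 0.4, 0.1]
gripper_width: 9.6
gripper_force: 20.0
20.3 [477.9 -31.6 155.8] [-179.8   -0.    86.5] [0.8 0.  0. ] 9.6 20.0
```

View pics/w9b.png

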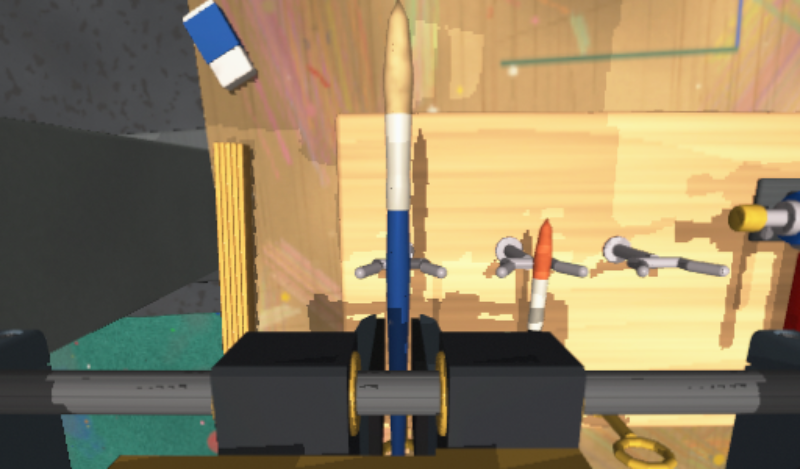

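Prong tips at (359,271) and (443,271) have their middle at 401, against the brush at 398. I'll shift +1.3 mm along tool y and lower.

```bash
python3 -m crank '1 0 1.3 30 0 0 0;1 0 0 20 0 0 0;1 0 0 12 0 0 0;1 0 0 10 0 0 0;1 0 0 2 0 0 0;1 0 0 0 0 0 0' 20
python3 -m crank '1 -8 0 0 0 0 0;1 -9 0 0 0 0 0;1 -9 0 0 0 0 0;1 0 0 0 0 0 0' 20
python3 -m crank '1 -10 0 0 0 0 0;1 -10 0 0 0 0 0;1 -10 0 0 0 0 0;1 0 0 4 0 0 0;1 0 0 0 0 0 0' 20
```

```text
time_s: 21.05
ee_pos: [480.4, -32.5, 83.2]
ee_rot: [180.0, 0.0, 86.5]
force: [0.2, -0.3, -0.3]
gripper_width: 9.5
gripper_force: 20.0
time_s: 21.55
ee_pos: [478.5, -59.4, 83.0]
ee_rot: [180.0, 0.0, 86.4]
force: [1.2, -0.0, 1.1]
gripper_width: 9.9
gripper_force: 20.0
time_s: 22.18
ee_pos: [476.3, -88.4, 78.6]
ee_rot: [-179.9, -0.0, 86.5]
force: [-0.2, -0.5, 0.5]
gripper_width: 9.6
gripper_force: 20.0
```

```bash
python3 -m crank '0.45 0 0 0 0 0 0;0.45 0 0 0 0 0 0;0.45 0 0 0 0 0 0;0.45 0 0 -20 0 0 0;0.45 0 0 -50 0 0 0;0.45 0 0 -50 0 0 0;0.45 0 0 0 0 0 0' 20
python3 -m crank '0 -50 15 0 0 0 0;0 -10 15 0 0 0 0;0 0 0 0 0 0 0;0 0 0 0 0 0 0'
python3 - <<'E'
from h import *
im,m=snap("wrist","pics/w10.png"); st();t,mt=snap("top","pics/t10.png")
o=np.zeros((600,800,3),np.uint8);o[:384,:512]=im;c=t[20:165,190:380];o[384:,:283]=cv2.resize(c,(283,216),interpolation=cv2.INTER_CUBIC)
s,ms=snap("scene","pics/s10.png");c=s[100:230,130:330];o[384:,300:632]=cv2.resize(c,(332,216),interpolation=cv2.INTER_CUBIC);cv2.imwrite("pics/c10.png",o)
E
```

```text
time_s: 23.05
ee_pos: [479.2, -88.8, 202.9]
ee_rot: [179.5, 0.1, 86.5]
force: [-0.2, 0.7, -0.9]
gripper_width: 25.0
gripper_force: 0.0
time_s: 23.55
ee_pos: [502.2, -149.2, 198.2]
ee_rot: [-179.9, -0.1, 86.5]
force: [-0.2, -0.1, 0.2]
gripper_width: 45.6
gripper_force: 0.0
23.6 [ 502.2 -149.1  198.4] [-179.9   -0.    86.5] [-0.2  0.5  0.2] 45.5 0.0
```

View pics/c10.png

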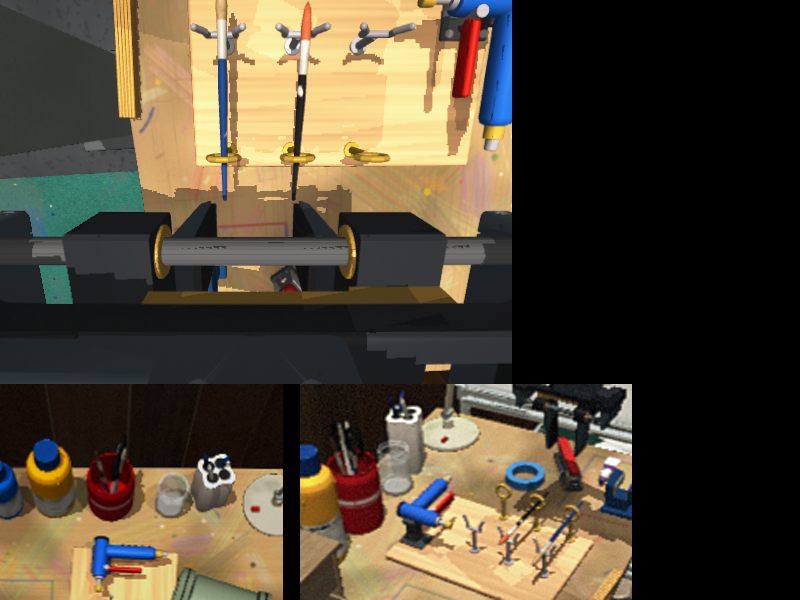

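Both brushes lie in eyelets 0 and 1 and in their forks. brush_4 sits slightly skewed, but within both. Now the clearance and pose for the trigger.

Run:
```python
from h import *
t,mt=load("pics/t10.png")
f=lambda u,v:(190+u*190/283,20+(v-384)*145/216)
print("can base front",px(mt,f(110,521),0).round(), "rim front", [px(mt,f(112,478),z).round() for z in (90,110,130)],"rim right",[px(mt,f(134,465),z).round() for z in (90,110,130)], "brush top",[px(mt,f(124,437),z).round() for z in (130,200)])
print("glass base", px(mt,f(173,516),0).round(),"rim l",px(mt,f(155,482),90).round())
im,m=load("pics/w10.png")
print("trig front edge",px(m,(461,22),84).round(1),px(m,(454,95),84).round(1),"rear",px(m,(474,96),84).round(1))
print("handle",px(m,(481,110),75).round(1),"nozzle end",px(m,(490,148),80).round(1))
im,m=load("pics/w7.png")
print("w7 trig",px(m,(412,97),84).round(1),px(m,(423,25),84).round(1),"handle L/R at",px(m,(440,110),80).round(1),px(m,(478,70),75).round(1), px(m,(470,110),75).round(1))
```

```text
can base front [824. -16.   0.] rim front [array([879., -19.,  90.]), array([870., -19., 110.]), array([861., -19., 130.])] rim right [array([907., -63.,  90.]), array([898., -62., 110.]), array([888., -61., 130.])] brush top [array([947., -42., 130.]), array([910., -41., 200.])]
glass base [ 836. -147.    0.] rim l [ 871. -104.   90.]
trig front edge [681.8 -18.2  84. ] [681.1 -76.8  84. ] rear [699.  -78.6  84. ]
handle [713.2 -91.3  75. ] nozzle end [ 722.  -126.1   80. ]
w7 trig [683.6 -78.5  84. ] [689.5 -21.2  84. ] handle L/R at [711.6 -91.1  80. ] [746.  -58.4  75. ] [742.3 -92.7  75. ]
```

```bash
python3 -m crank '-0.65 10.3 52 0 0 0 0;-0.65 10.3 52 0 0 0 0;-0.65 10.3 52 0 0 0 0;-0.65 10.3 52 0 0 0 0;-0.65 0 0 30 0 0 0;-0.65 0 0 0 0 0 0;-0.65 0 0 0 0 0 0'
python3 - <<'E'
from h import *
im,m=snap("wrist","pics/w11.png"); st(); cv2.imwrite("pics/w11b.png",cv2.resize(im[:260,100:450],(800,594),interpolation=cv2.INTER_CUBIC))
E
```

```text
time_s: 24.58
ee_pos: [712.8, -121.6, 169.9]
ee_rot: [180.0, 0.0, 86.5]
force: [-0.1, -0.8, 0.7]
gripper_width: 75.0
gripper_force: 0.0
24.62 [ 713.  -121.8  170.6] [179.9   0.   86.5] [-0.1 -0.3  0.5] 75.5 0.0
```

View pics/w11b.png

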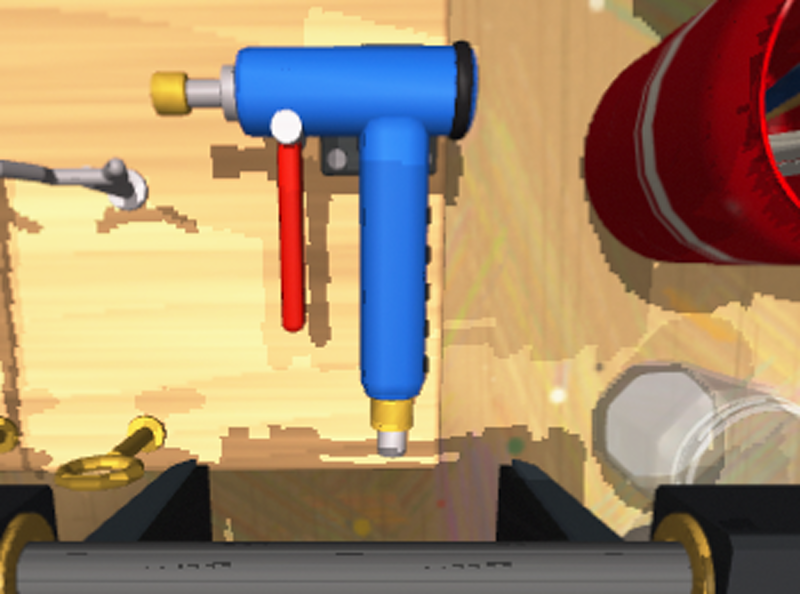

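The picture shows the trigger's front edge at (281,280), the handle's back edge at (428,270) and the hinge at (287,127).

Run:
```python
from h import *
im,m=load("pics/w11.png")
g=lambda u,v:(100+u*350/800,v*260/594)
r=Ro.from_euler("z",86.5,degrees=True).as_matrix()
tcp=np.array([712.9,-121.7,0])
for n,a,z in [("front",(281,280),84),("front",(281,280),75),("back",(428,270),75),("backtop",(428,270),80),("hinge",(287,127),88),("tip",(292,332),84)]:
    X=px(m,g(*a),z);d=X-tcp;print(n,X.round(1),"tool x",(d[0]*.061+d[1]*.998).round(1),"tool y",(d[0]*.998-d[1]*.061).round(1))
```

```text
front [690.5 -60.3  84. ] tool x 59.9 tool y -26.1
front [689.6 -60.5  75. ] tool x 59.7 tool y -27.0
back [742.9 -60.3  75. ] tool x 63.2 tool y 26.2
backtop [742.4 -60.2  80. ] tool x 63.2 tool y 25.7
hinge [697.1 -11.4  88. ] tool x 109.1 tool y -22.5
tip [692.9 -78.6  84. ] tool x 41.8 tool y -22.6
```

```bash
python3 -m crank '-0.76 30 2.5 0 0 0 0;-0.76 29 2.5 0 0 0 0;-0.76 0 0 0 0 0 0;-0.76 0 0 0 0 0 0;-0.76 0 0 40 0 0 0;-0.76 0 0 35 0 0 0;-0.76 0 0 16 0 0 0;-0.76 0 0 10 0 0 0;-0.76 0 0 0 0 0 0;-0.76 0 0 0 0 0 0' 6
```

```text
time_s: 25.88
ee_pos: [722.6, -63.4, 69.4]
ee_rot: [179.8, 0.0, 86.5]
force: [-0.7, 0.0, -0.0]
gripper_width: 80.3
gripper_force: 0.0
```

```bash
python3 -m crank '-0.76 0 2 0 0 0 0;-0.55 0 0 0 0 0 0;-0.42 0 0 0 0 0 0;-0.42 0 0 0 0 0 0;-0.34 0 0 0 0 0 0;-0.28 0 0 0 0 0 0;-0.23 0 0 0 0 0 0' 8.5
python3 -m crank '-0.2 0 0 0 0 0 0;-0.17 0 0 0 0 0 0;-0.14 0 0 0 0 0 0;-0.11 0 0 0 0 0 0' 8.5
python3 -m crank '-0.09 0 0 0 0 0 0;-0.07 0 0 0 0 0 0;-0.05 0 0 0 0 0 0' 8.5
```

```text
time_s: 26.75
ee_pos: [721.8, -63.4, 67.7]
ee_rot: [-179.8, 0.0, 86.5]
force: [-7.4, -0.1, 3.8]
gripper_width: 56.3
gripper_force: 3.1
time_s: 27.25
ee_pos: [721.1, -63.4, 67.6]
ee_rot: [-179.7, 0.0, 86.5]
force: [-8.0, 0.4, 4.2]
gripper_width: 50.9
gripper_force: 3.8
time_s: 27.62
ee_pos: [720.7, -63.3, 67.6]
ee_rot: [-179.6, 0.0, 86.5]
force: [-8.6, 0.5, 4.3]
gripper_width: 48.1
gripper_force: 4.3
```

```bash
python3 -m crank '-0.03 0 0 0 0 0 0;-0.03 0 0 0 0 0 0' 8.5
python3 -m crank '-0.01 0 0 0 0 0 0;-0.01 0 0 0 0 0 0' 8.5
python3 -m crank '0.01 0 0 0 0 0 0;0.01 0 0 0 0 0 0' 8.5; python3 -c "
from h import *
print(env.state()['qpos'])"
```

```text
time_s: 27.88
ee_pos: [720.2, -63.3, 67.5]
ee_rot: [-179.5, 0.0, 86.5]
force: [-9.2, 0.3, 4.0]
gripper_width: 46.4
gripper_force: 4.7
time_s: 28.12
ee_pos: [719.8, -63.2, 67.5]
ee_rot: [-179.5, 0.0, 86.5]
force: [-9.9, 0.0, 4.7]
gripper_width: 46.1
gripper_force: 5.2
time_s: 28.38
ee_pos: [719.7, -63.2, 67.5]
ee_rot: [-179.5, 0.0, 86.5]
force: [-10.6, -0.4, 5.5]
gripper_width: 45.4
gripper_force: 8.4
[-5.91600976e+00  3.82175200e+01  7.89999394e+01 -4.25052034e-02
  6.33113090e+01 -2.41439829e+00]
```

Grip force jumped from 5.2 to 8.4 N with the width held at about 45 mm, so this is the pressure point. Hold it.

```bash
python3 -m crank '0.03 0 0 0 0 0 0;0.03 0 0 0 0 0 0;0.03 0 0 0 0 0 0;0.03 0 0 0 0 0 0;0.03 0 0 0 0 0 0;0.03 0 0 0 0 0 0' 8.5
python3 -m crank '0.03 0 0 0 0 0 0;0.03 0 0 0 0 0 0;0.03 0 0 0 0 0 0;0.03 0 0 0 0 0 0;0.03 0 0 0 0 0 0;0.03 0 0 0 0 0 0' 8.5
```

```text
time_s: 29.12
ee_pos: [719.7, -63.2, 67.5]
ee_rot: [-179.5, 0.0, 86.5]
force: [-10.7, 0.7, 4.8]
gripper_width: 45.6
gripper_force: 8.4
time_s: 29.88
ee_pos: [719.7, -63.2, 67.5]
ee_rot: [-179.5, 0.0, 86.5]
force: [-10.1, 0.1, 4.7]
gripper_width: 45.6
gripper_force: 8.4
```

```bash
python3 -m crank '0.4 0 0 0 0 0 0;0.4 0 0 0 0 0 0;0.4 0 0 0 0 0 0;0.4 0 0 0 0 0 0' 35
python3 -m crank '0.4 0 0 0 0 0 0;0.4 0 0 0 0 0 0;0.4 0 0 0 0 0 0;0.4 0 0 0 0 0 0' 35
```

```text
time_s: 30.38
ee_pos: [722.4, -63.4, 67.3]
ee_rot: [-179.8, 0.0, 86.6]
force: [-5.2, 0.2, 0.3]
gripper_width: 39.9
gripper_force: 33.7
time_s: 30.88
ee_pos: [722.4, -63.4, 67.3]
ee_rot: [-179.8, 0.0, 86.5]
force: [-5.6, -0.9, 0.1]
gripper_width: 40.0
gripper_force: 33.7
```

```bash
for i in 1 2 3; do python3 -m crank '0.4 0 0 0 0 0 0;0.4 0 0 0 0 0 0;0.4 0 0 0 0 0 0;0.4 0 0 0 0 0 0;0.4 0 0 0 0 0 0;0.4 0 0 0 0 0 0;0.4 0 0 0 0 0 0;0.4 0 0 0 0 0 0;0.4 0 0 0 0 0 0;0.4 0 0 0 0 0 0' 35 | grep -v ee_; done
```

```text
time_s: 32.12
force: [-5.2, -0.4, 0.7]
gripper_width: 40.3
gripper_force: 33.7
time_s: 33.38
force: [-5.5, -0.4, 0.4]
gripper_width: 40.5
gripper_force: 33.7
time_s: 34.62
force: [-5.1, -0.8, 0.5]
gripper_width: 40.2
gripper_force: 33.7
```

```bash
python3 -m crank '-0.76 0 0 0 0 0 0;-0.76 0 0 0 0 0 0;-0.76 0 0 0 0 0 0;-0.76 0 0 0 0 0 0;-0.76 0 0 0 0 0 0;-0.76 0 0 -30 0 0 0;-0.76 0 0 -50 0 0 0;-0.76 0 0 -50 0 0 0;-0.76 0 0 0 0 0 0' 20
python3 -m crank '0.4 -22 -50 0 0 0 0;0.4 -22 -50 0 0 0 0;0.4 -22 -50 0 0 0 0;0.4 -22 -50 0 0 0 0;0.4 0 0 0 0 0 0;0.4 0 0 0 0 0 0' 20
python3 - <<'E'
from h import *
im,m=snap("wrist","pics/w12.png"); st(); cv2.imwrite("pics/w12b.png",cv2.resize(im[:260,100:450],(800,594),interpolation=cv2.INTER_CUBIC))
E
```

```text
time_s: 35.75
ee_pos: [726.8, -63.5, 204.1]
ee_rot: [179.3, 0.0, 86.5]
force: [0.0, -0.3, -0.5]
gripper_width: 80.1
gripper_force: 0.0
time_s: 36.5
ee_pos: [519.4, -138.9, 197.9]
ee_rot: [179.9, -0.0, 86.5]
force: [-0.2, -0.5, -0.5]
gripper_width: 27.8
gripper_force: 0.0
36.55 [ 519.9 -138.8  197.8] [179.9  -0.   86.5] [ 0.2  0.2 -0.2] 27.5 0.0
```

View pics/w12b.png

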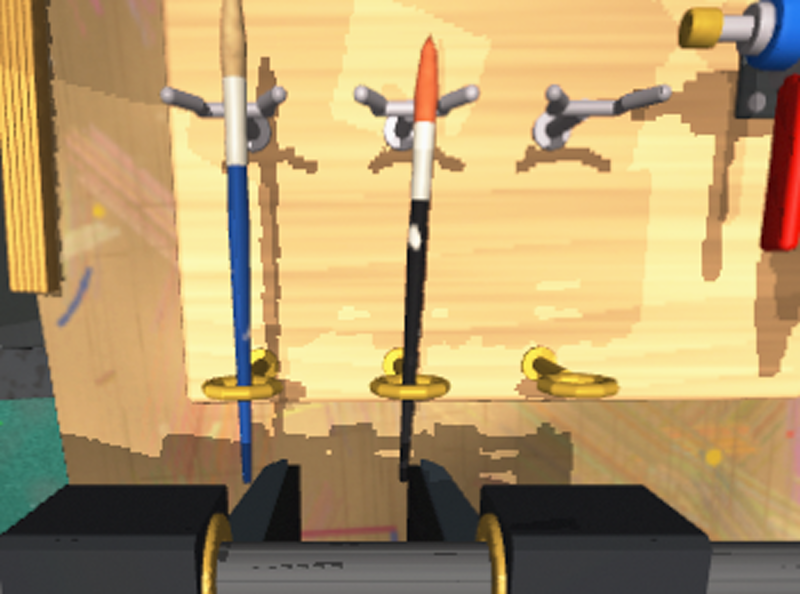

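Both brushes rest in their eyelets and forks. brush_2's tip is at (247,482), and brush_4 runs from its tip at (404,478) to its bristles at (431,37).

Run:
```python
from h import *
im,m=load("pics/w12.png")
g=lambda u,v:(100+u*350/800,v*260/594)
tcp=np.array([519.6,-138.8])
for n,a,b in [("b4",(404,478),(431,37)),("b2",(247,482),(236,130))]:
    A=px(m,g(*a),70)[:2];B=px(m,g(*b),70)[:2];d=(B-A)/np.linalg.norm(B-A);G=A+76*d;e=G-tcp
    print(n,"tip",A.round(1),"len",np.linalg.norm(B-A).round(1),"yaw",np.degrees(np.arctan2(d[1],d[0])).round(1),"grip76",G.round(1),"tool x",(e[0]*.061+e[1]*.998).round(1),"tool y",(e[0]*.998-e[1]*.061).round(1))
```

```text
b4 tip [ 539.4 -166.5] len 175.6 yaw 84.1 grip76 [547.3 -91. ] tool x 49.4 tool y 24.7
b2 tip [ 470.4 -164. ] len 144.2 yaw 86.0 grip76 [475.7 -88.2] tool x 47.8 tool y -46.9
```

```bash
python3 -m crank '0.4 25 12.4 0 0 0 0;0.4 24.4 12.3 0 0 0 0;0.4 0 0 0 0 0 0;0.4 0 0 50 0 0 0;0.4 0 0 40 0 0 0;0.4 0 0 20 0 0 0;0.4 0 0 10 0 0 0;0.4 0 0 0 0 0 0;0.4 0 0 0 0 0 0' 20
python3 -m crank '1 0 0 0 0 0 0;1 0 0 0 0 0 0;1 0 0 0 0 0 0;1 0 0 0 0 0 0;1 0 0 0 0 0 0;1 0 0 -4 0 0 0;1 0 0 0 0 0 0' 20
```

```text
time_s: 37.67
ee_pos: [547.2, -91.4, 78.9]
ee_rot: [179.9, 0.0, 86.5]
force: [-0.6, -0.1, -0.4]
gripper_width: 27.3
gripper_force: 0.0
time_s: 38.55
ee_pos: [546.4, -91.1, 82.1]
ee_rot: [180.0, 0.0, 86.5]
force: [0.4, 0.5, 0.1]
gripper_width: 8.8
gripper_force: 20.0
```

```bash
python3 -m crank '1 10 0 0 0 0 0;1 10 0 0 0 0 0;1 10 0 0 0 0 0;1 9 0 0 0 0 0;1 9 0 0 0 0 0;1 9 0 0 0 0 0;1 0 0 0 0 0 0' 20
python3 -m crank '1 0 0 -15 0 0 0;1 0 0 -30 0 0 0;1 0 0 -30 0 0 0;1 0 0 0 0 0 0;1 0 0 0 0 0 0' 20
python3 - <<'E'
from h import *
im,m=snap("wrist","pics/w13.png"); st(); cv2.imwrite("pics/w13b.png",im)
for n in("brush_2","tray"): print([(np.round(d["point"]).tolist(),round(d["p"],2)) for d in models.search_frame(n,"wrist")])
E
```

```text
time_s: 39.42
ee_pos: [549.9, -34.1, 82.0]
ee_rot: [180.0, 0.0, 86.5]
force: [-0.0, -1.9, 0.3]
gripper_width: 8.6
gripper_force: 20.6
time_s: 40.05
ee_pos: [549.3, -34.2, 156.7]
ee_rot: [-180.0, -0.0, 86.5]
force: [-0.1, -0.2, -1.2]
gripper_width: 9.1
gripper_force: 20.0
40.1 [549.1 -34.2 156.1] [-179.9   -0.    86.5] [ 0.   1.  -0.4] 9.0 20.0
[([549.0, 19.0, 148.0], 0.74), ([483.0, -6.0, 73.0], 0.56)]
[([384.0, 120.0, 10.0], 0.64), ([551.0, 17.0, 148.0], 0.46)]
```

View pics/w13b.png

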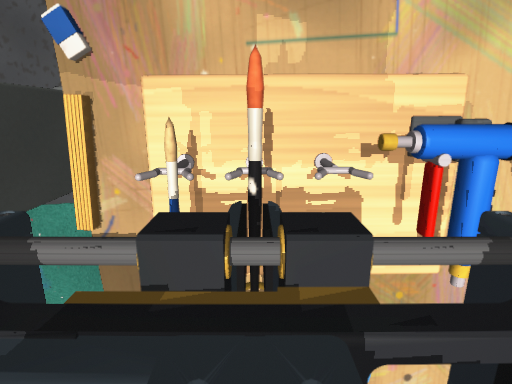

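```bash
python3 -m crank '1 57.8 -3 0 0 0 0;1 57.8 -3 0 0 0 0;1 57.8 -3 0 0 0 0;1 57.8 -3 0 0 0 0;1 0 0 0 0 0 -7.5;1 0 0 0 0 0 -7.5;1 60 0 0 0 0 0;1 58 0 0 0 0 0;1 0 0 0 0 0 0;1 0 0 0 0 0 0' 20
python3 -m crank '1 0 0 50 0 0 0;1 0 0 50 0 0 0;1 0 0 20 0 0 0;1 0 0 8 0 0 0;1 0 0 0 0 0 0;1 0 0 0 0 0 0' 20
```

```text
time_s: 41.45
ee_pos: [528.1, 312.5, 156.0]
ee_rot: [-179.9, 0.1, 101.5]
force: [0.8, 0.2, -0.1]
gripper_width: 8.7
gripper_force: 20.0
time_s: 42.2
ee_pos: [529.5, 313.0, 30.2]
ee_rot: [179.9, -0.0, 101.4]
force: [-0.2, -0.5, -0.3]
gripper_width: 9.1
gripper_force: 20.0
```

```bash
python3 -m crank '1 0 0 6 0 0 0;1 0 0 4 0 0 0;1 0 0 2 0 0 0;1 0 0 0 0 0 0;1 0 0 0 0 0 0' 20
python3 -m crank '0.45 0 0 0 0 0 0;0.45 0 0 0 0 0 0;0.45 0 0 0 0 0 0;0.45 0 0 0 0 0 0;0.45 0 0 -30 0 0 0;0.45 0 0 -50 0 0 0;0.45 0 0 -50 0 0 0;0.45 0 0 -45 0 0 0;0.45 0 0 0 0 0 0' 20
```

```text
time_s: 42.82
ee_pos: [528.4, 312.9, 17.4]
ee_rot: [-180.0, 0.0, 101.5]
force: [-2.4, -0.9, 5.4]
gripper_width: 9.2
gripper_force: 20.0
time_s: 43.95
ee_pos: [530.5, 314.1, 196.3]
ee_rot: [179.5, -0.2, 101.5]
force: [0.1, -0.5, -0.0]
gripper_width: 25.0
gripper_force: 0.0
```

```bash
python3 -m crank '0.45 0 0 0 0 0 7.5;0.45 0 0 0 0 0 7.5;0.45 -56.7 -3.5 0 0 0 0;0.45 -56.7 -3.5 0 0 0 0;0.45 -56.7 -3.5 0 0 0 0;0.45 -56.7 -3.5 0 0 0 0;0.45 -56.7 -3.5 0 0 0 0;0.45 -56.7 -3.5 0 0 0 0;0.45 -56.7 -3.5 0 0 0 0;0.45 -56.7 -3.5 0 0 0 0' 20
python3 -m crank '0.45 0 0 0 0 0 0;0.45 0 0 0 0 0 0'
python3 - <<'E'
from h import *
im,m=snap("wrist","pics/w14.png"); st()
k=cv2.inRange(cv2.cvtColor(im,cv2.COLOR_BGR2HSV),(100,100,40),(130,255,255));k[200:]=0;k[:,:200]=0;k[:,310:]=0
n,l,s,c=cv2.connectedComponentsWithStats(k);i=1+np.argmax(s[1:,4]);print(s[i],n)
k=(l==i).astype(np.uint8)
P=cv2.findNonZero(k)[:,0]; W=np.array([px(m,q,70)[:2] for q in P])
c=W.mean(0);v=np.linalg.svd(W-c)[2][0];v*=np.sign(v[1]);t=(W-c)@v
tip=c+v*t.min();G=tip+76*v;print("tip",tip,"blue len",np.ptp(t),"yaw",np.degrees(np.arctan2(v[1],v[0])),"grip76",G)
e=G-env.state()["ee_pos"][:2];print("tool",e[0]*.061+e[1]*.998,e[0]*.998-e[1]*.061)
E
```

```text
time_s: 45.2
ee_pos: [471.7, -139.7, 190.8]
ee_rot: [-179.9, -0.0, 86.5]
force: [0.4, -0.1, 1.4]
gripper_width: 25.7
gripper_force: 0.0
time_s: 45.45
ee_pos: [472.2, -137.7, 191.0]
ee_rot: [-179.9, -0.1, 86.4]
force: [-0.6, 0.2, 0.9]
gripper_width: 25.0
gripper_force: 0.0
45.5 [ 472.4 -137.2  191.2] [-179.9   -0.    86.5] [ 0.5 -0.2 -0.1] 24.9 0.0
[252  70   9  98 720] 3
tip [ 472.96964539 -119.87538123] blue len 86.37331507918148 yaw 86.15237014747893 grip76 [478.0694998  -44.04668293]
tool 93.296154029278 -0.0470923501249354
```

```bash
python3 -m crank '0.45 25 0 0 0 0 0;0.45 24.5 0 0 0 0 0;0.45 0 0 0 0 0 0;0.45 0 0 50 0 0 0;0.45 0 0 35 0 0 0;0.45 0 0 18 0 0 0;0.45 0 0 10 0 0 0;0.45 0 0 0 0 0 0;0.45 0 0 0 0 0 0' 20
python3 -m crank '1 0 0 0 0 0 0;1 0 0 0 0 0 0;1 0 0 0 0 0 0;1 0 0 0 0 0 0;1 0 0 0 0 0 0;1 0 0 -4 0 0 0;1 0 0 0 0 0 0' 20
```

```text
time_s: 46.62
ee_pos: [476.5, -88.8, 79.7]
ee_rot: [179.9, 0.0, 86.5]
force: [-0.6, -0.6, 0.0]
gripper_width: 24.7
gripper_force: 0.0
time_s: 47.5
ee_pos: [475.8, -88.7, 83.0]
ee_rot: [180.0, 0.0, 86.5]
force: [-0.9, -0.3, -0.0]
gripper_width: 9.4
gripper_force: 20.0
```

```bash
python3 -m crank '1 10 0 0 0 0 0;1 10 0 0 0 0 0;1 10 0 0 0 0 0;1 9 0 0 0 0 0;1 9 0 0 0 0 0;1 9 0 0 0 0 0;1 0 0 0 0 0 0' 20
python3 -m crank '1 0 0 -15 0 0 0;1 0 0 -30 0 0 0;1 0 0 -30 0 0 0;1 0 0 0 0 0 0;1 0 0 0 0 0 0' 20
python3 - <<'E'
from h import *
im,m=snap("top","pics/t15.png"); st()
o=np.zeros((600,800,3),np.uint8);o[:,:]=cv2.resize(im[110:290,90:330],(800,600),interpolation=cv2.INTER_CUBIC);cv2.imwrite("pics/t15b.png",o)
print([(np.round(d["point"]).tolist(),round(d["p"],2)) for d in models.search_frame("brush_4","top")])
im,m=snap("wrist","pics/w15.png")
print([(np.round(d["point"]).tolist(),round(d["p"],2)) for d in models.search_frame("brush_2","wrist")])
E
```

```text
time_s: 48.38
ee_pos: [479.3, -31.2, 82.9]
ee_rot: [-180.0, 0.0, 86.5]
force: [0.4, -0.4, -0.4]
gripper_width: 9.6
gripper_force: 20.0
time_s: 49.0
ee_pos: [478.6, -31.9, 157.2]
ee_rot: [-179.9, 0.0, 86.5]
force: [0.3, -0.9, -0.6]
gripper_width: 9.7
gripper_force: 20.0
49.05 [478.4 -31.8 156.8] [-179.9    0.    86.5] [-0.2  0.2  0. ] 9.5 20.0
[([519.0, 336.0, 11.0], 0.64), ([484.0, 63.0, 149.0], 0.57), ([467.0, 313.0, 1.0], 0.35)]
[([484.0, 30.0, 149.0], 0.69), ([608.0, -2.0, 15.0], 0.63)]
```

View pics/t15b.png

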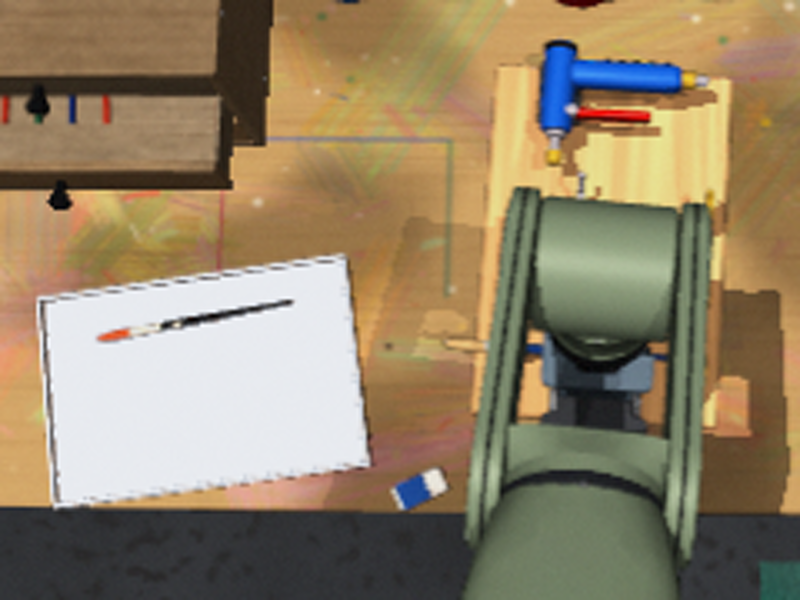

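The picture shows brush_4 back in the tray, from (100,338) to (292,302), and brush_2 in the gripper. Now lay brush_2 beside it.

```bash
python3 -m crank '1 52.1 -5.6 0 0 0 0;1 52.1 -5.6 0 0 0 0;1 52.1 -5.6 0 0 0 0;1 52.1 -5.6 0 0 0 0;1 0 0 0 0 0 -7.5;1 0 0 0 0 0 -7.5;1 60 0 0 0 0 0;1 60 0 0 0 0 0;1 0 0 0 0 0 0;1 0 0 0 0 0 0' 20
python3 -m crank '1 0 0 50 0 0 0;1 0 0 50 0 0 0;1 0 0 20 0 0 0;1 0 0 8 0 0 0;1 0 0 0 0 0 0;1 0 0 0 0 0 0' 20
python3 -m crank '1 0 0 6 0 0 0;1 0 0 3 0 0 0;1 0 0 2 0 0 0;1 0 0 0 0 0 0;1 0 0 0 0 0 0' 20
```

```text
time_s: 50.45
ee_pos: [445.4, 294.7, 157.2]
ee_rot: [-179.9, 0.1, 101.5]
force: [0.1, -0.4, -0.3]
gripper_width: 9.5
gripper_force: 20.0
time_s: 51.2
ee_pos: [446.8, 295.3, 31.0]
ee_rot: [179.9, -0.0, 101.4]
force: [-1.2, 0.4, -0.3]
gripper_width: 9.6
gripper_force: 20.0
time_s: 51.82
ee_pos: [445.9, 295.2, 18.9]
ee_rot: [180.0, 0.0, 101.5]
force: [0.3, 0.1, 0.5]
gripper_width: 9.8
gripper_force: 20.0
```

```bash
python3 -m crank '1 0 0 1.2 0 0 0;1 0 0 0 0 0 0;0.45 0 0 0 0 0 0;0.45 0 0 0 0 0 0;0.45 0 0 0 0 0 0;0.45 0 0 0 0 0 0;0.45 0 0 -30 0 0 0;0.45 0 0 -50 0 0 0;0.45 0 0 -50 0 0 0;0.45 0 0 -50 0 0 0' 20
python3 -m crank '0 -60 0 0 0 0 0;0 -60 0 0 0 0 0;0 0 0 0 0 0 0;0 0 0 0 0 0 0;0 0 0 0 0 0 0' 20
python3 - <<'E'
from h import *
st();im,m=snap("top","pics/t16.png");w,mw=snap("wrist","pics/w16.png")
o=np.zeros((600,800,3),np.uint8);o[:290,:435]=cv2.resize(w,(435,290));o[290:,:]=cv2.resize(im[100:290,20:430],(800,371),interpolation=cv2.INTER_CUBIC)[:310];cv2.imwrite("pics/c16.png",o)
for n in ("brush_2","stapler","blue_tape","folding_rule","eraser","purple_tube"): print(n,[(np.round(d["point"]).tolist(),round(d["p"],2)) for d in models.search_frame(n,"top")][:2])
E
```

```text
time_s: 53.08
ee_pos: [445.6, 295.1, 199.3]
ee_rot: [180.0, 0.0, 101.5]
force: [0.2, 0.2, 0.1]
gripper_width: 25.2
gripper_force: 0.0
time_s: 53.7
ee_pos: [469.5, 178.7, 197.6]
ee_rot: [-180.0, -0.0, 101.6]
force: [0.4, -0.3, -0.3]
gripper_width: 45.4
gripper_force: 0.0
53.7 [469.5 178.7 197.6] [-180.    -0.   101.6] [ 0.4 -0.3 -0.3] 45.4 0.0
brush_2 [([450.0, 408.0, 2.0], 0.45)]
stapler [([560.0, -333.0, 42.0], 0.72)]
blue_tape [([636.0, -275.0, 20.0], 0.69)]
folding_rule [([370.0, -5.0, 15.0], 0.82)]
eraser [([380.0, 117.0, 15.0], 0.54)]
purple_tube [([445.0, 313.0, 12.0], 0.71), ([494.0, -385.0, 7.0], 0.59)]
```

View pics/c16.png

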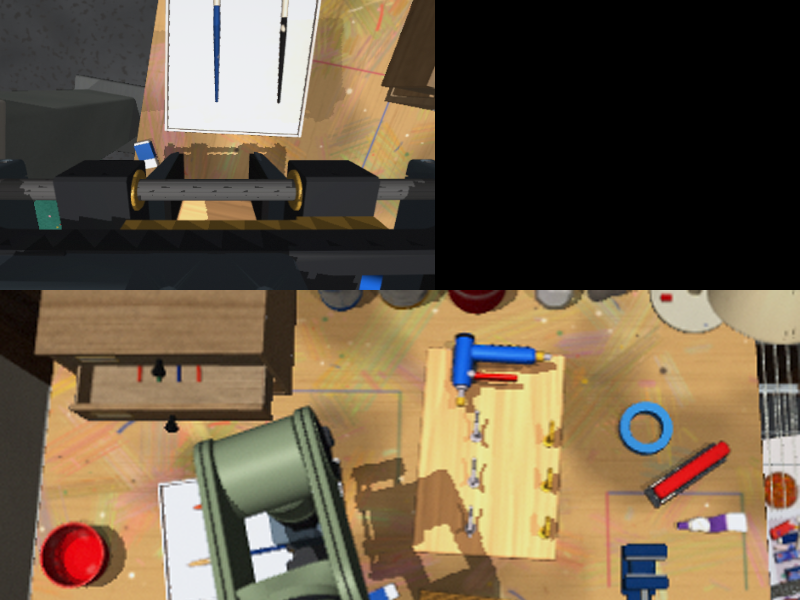

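The wrist view shows both brushes lying flat and parallel inside the tray, and the stapler, tape, rule, eraser and tube are where they were. Handing in.

```bash
python3 -c "
from workcell import env
print(env.job_done())"
```

```text
the job is handed in; nothing more can be done
None
```

The job is handed in: both brushes present (blue and black) were threaded through eyelets, blown dry with about 1.5 s at the pressure point and about 4 s fully squeezed, then laid flat side by side in the tray with the other things unmoved; no verdict came back.

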